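# Tip test of an open canister on the tilt board

## Task

Tip-test the steel canister that stands on the hinged tilt board: first lift its loose lid off by the knob and set it down gently, right way up, flat on the bench, and let go of it. Then raise the board smoothly by its pull bar until its pointer is level with the index clamped on the quadrant, and finish while holding the board still there, with the open canister still standing on it. Nothing else may carry the board; leave the index where it is set and do not knock the other things about.

Things in the scene. Friction and masses are not known exactly. Their poses are not given: they have to be found in the camera images.
- tip_base: Tip tester, fixed; place and yaw vary. Aluminium base 200 x 340 mm, top 18 mm above the bench. Origin on the bench; x along the hinge axis, away from the robot, towards the quadrant; y from the hinge end to the pull-bar end. Base covers x -100..100, y -200..140 mm; hinge axis at y -170, z 28 mm. The quadrant, a thin upright arc with marks every 5 degrees, is at x +96 mm, 262 to 290 mm from the hinge axis
- tilt_board (a joint): Angle (rad) of the hinged plywood tilt board (158 x 310 x 12 mm, rubber top, 0.7 kg): 0 = flat on the base, as it starts; grows as the pull-bar end rises. Swings freely, falls back by its own weight; upper stop at 0.75.
- index (a joint): Angle (rad) at which the index is clamped on the quadrant, measured like tilt_board: the pointer is level with the index when the two angles are equal. Set somewhere from 0.21 to 0.42; stiff (about 4 N to shift it); not to be moved.
- bar (a point): Middle of the board's pull bar: round steel rod, diameter 12 mm, 110 mm long, parallel to the hinge axis, on an arm at each end; clear gap of 58 mm between rod and board end. 372 mm from the hinge axis along the board and 12 mm above it; board down: 40 mm above the bench, only bench below. About 4 N lift it. Axes turn with the board: x along the rod, y away from the hinge, z normal to the board.
- hinge (a point): Middle of the hinge axis, 28 mm above the bench. Axes turn with the board: x along the hinge axis, y along the board towards the pull bar.
- pointer (a point): Tip of the small dark steel pointer on the board's edge by the quadrant, 260 mm from the hinge axis along the board, level with it when the board is flat; same axes as the board.
- index_mark (a point): Inner end of the index, a dark steel clip 40 x 10 mm with a round black thumb nut that straddles the quadrant arc, 262 mm from the hinge axis; its y axis points radially out from the hinge. When the pointer is level with it, pointer tip and this point are about 2 mm apart.
- deck (a point): Point on the board's rubber top (8 mm above the hinge axis, 100 mm from it along the board, mid width); axes as the board's. The aluminium stop strip, 12 mm high, lies across the board 61 to 71 mm nearer the hinge.
- canister: Steel canister to be tested: open round can, outside diameter 80 mm, 120 mm high, wall 3 mm, 0.2 to 0.45 kg, standing on the board (foot 36 mm above the bench) up to 5 mm from the stop strip. Origin: centre of its underside, z up.
- lid: The canister's loose steel lid, about 0.1 kg: flange diameter 86 mm, 5 mm thick; below it a plug of 68 mm, 8 mm deep, in the canister's mouth with 3 mm play; above it a black knob. Origin: centre of the plug's underside, z up; knob top 45 mm above it. On the canister the origin is 148 mm above the bench; set down right way up it is at bench height.
- knob (a point): Grip point on the lid's knob, on its axis 36 mm above the lid's origin: round head of 26 mm diameter and 18 mm high (from 27 to 45 mm above the origin) on a 14 mm stem.
- spare_canister: Bystander: smaller closed canister on the bench, 69 mm wide over its lid, 117 mm high. Origin under its centre.
- wash_bottle: Bystander: white plastic bottle, 64 mm diameter, 150 mm high. Origin under its centre.
- beaker: Bystander: glass beaker, 70 mm diameter, 95 mm high. Origin under its centre.
- camera_stand: Bystander: small grey camera on a yellow and blue stand, 50 x 70 x 101 mm, at the hinge end of the tester. Origin under its centre.
- brass_weight: Bystander: brass weight, 44 mm diameter, 60 mm high, near the far end of the pull bar. Origin under its centre.
- screwdriver: Bystander: screwdriver lying beyond the quadrant, about 200 mm long along its x. Origin under its middle.
- caliper: Bystander: digital caliper lying flat, 220 mm long along its y, 15 mm high. Origin under its middle.
- target_holder: Bystander: yellow and blue plastic target plate with a hole, 60 x 85 x 110 mm. Origin under its centre.
Mind the look-alikes: they are no part of the job. What is shaped like the canister but pink or red is not meant.

How it is judged:
By the outcome, as a careful person would: the job done as asked, in the order asked, and still so for the second after the job is handed in, while the arm keeps its last pose, push and grip.
It also fails if it takes over 67 s, if anything falls off the work surface, if the arm or the gripper's body presses on something with over 40 N, if the wrist force passes 120 N, or if a joint passes its speed limit or range.

## Robot

A 6-joint arm with a two-finger parallel gripper is mounted at the origin on the work surface. World frame = base frame: x ahead of the robot, y to its left, z up, the work surface at z = 0. Lengths are in m, angles in rad, forces in N, time in s.
With the tool pointing down it reaches from about 0.35 to 0.775 m from the base axis. Payload 5.5 kg.
Tool frame: the origin (TCP) lies on the centre line of the jaws, within the pads' length; the fingertips stand 8 mm ahead of it and the grasp point (between the pads) lies 11 mm behind it; z points along the fingers, y is the direction in which the jaws open and shut (so a half turn about z gives the same grasp; the last joint's range is limited). The gripper opens to 85 mm and grips with 20 to 120 N. Pads are 22 mm wide; open, the fingers measure 114 mm over their backs; the gripper's body (76 mm by 85 mm) begins 54 mm behind the grasp point. The pads swing forward as they close: fully open they stand 13 mm farther back than shut.
Start: joints at [-1.308, 0.313, 0.046, 1.304, 0, 1.431], TCP at [0.225, -0.529, 0.239] pointing down, gripper open.
Joint ranges: [-2.76, 2.76], [-0.86, 1.69], [-1.03, 1.26], [-2.2, 2.34], [-1.47, 1.5], [-3.14, 3.14]. Speed limits (rad/s): [2.57, 2.57, 3.14, 3.14, 3.14, 3.14].

## Interface

Orientations are given as a unit quaternion [w, x, y, z].
In Python, from workcell import env gives the robot as it stands. The module is installed in compiled form; this text tells all that it offers.
- The arm moves only by the tool play_rows, never from a script. Its argument "steps" is a list of rows, each an object with "claw": the closure in counts, from 0 (fully open) to 255 (shut); "dp": the shift along the tool's x, y, z in m, a list of three; "angular": the turn, a rotation vector about the tool's x, y, z in degrees, a list of three. In form: [{"claw": claw, "dp": [dx, dy, dz], "angular": [wx, wy, wz]}, ...]. A call has exactly 8 rows; each row shifts and turns the commanded pose from where the row before left it, along the tool's axes as they then stand; what a row does not reach is not made up. A row lasts 1/12 s, in which the tool goes at most 41.7 mm and 7.16 degrees, less where a joint would pass 70% of its speed; a pose out of reach is approached as far as the arm can. A call is refused whole if a number of a shift passes 0.0417 or a number of a turn 7.16, either way. A call with a gripper value outside its range is refused whole. The fingers move at their own pace and stop on an object; "force" is the grip in N (left out, the last holds). Time passes only in rows, so rows that do not move let the fingers close, or fill a call up. It gives the time, the measured TCP pose, the force and the opening at its end, in the units of the state.
- env.get_state(): the state, without advancing time (a new reading comes with each control period).
- env.read_camera(name): name is "side" or "top" or "wrist"; returns (picture, depth): 400x640x3 uint8, red, green, blue; 400x640 float32, m along the optical axis (not along the pixel's ray), 0 where there is no reading.
- env.calibration(name): a dict with "fx", "fy", "cx", "cy" (pixels), "world_from_camera" (4x4, takes a point from camera to world coordinates); the wrist camera has in their place "hand_eye" (4x4, takes a point from camera to tool coordinates, whose origin is the TCP and whose axes are the flange's). Camera axes: x right, y down, z forward; pixel columns grow to the right and rows downward; lengths in m; the calibration is good to about 2 mm. A picture is of the moment at which its call begins: read the wrist's pose just before it. calibration takes no time and is no camera call.
- env.hand_in(): hands the job in, once; it reports no verdict.
The state is a dict: "clock": time; "joint_pos": joint angles; "qvel": joint speeds; "tau": joint torques, N m; "tcp_pos": TCP position; "orientation": TCP orientation; "wrist_force": force on the tool from outside, world axes, zero at the start; "ft_torque": the same for the moment, N m; "finger_gap": finger opening in m.
Only numpy, scipy, OpenCV 4.12 (cv2) and the standard library are available. Lean on these libraries where they do the work, as an engineer would, in place of code of your own. Each camera call takes 0.05 s, during which the arm holds its last target. There are 200 camera calls.

## Working session

There is one attempt and no reset: what is moved stays moved. The work goes in short steps, Python scripts to look and compute and a tool call to move; the robot and the scene stay as the last step left them, time stands still between calls to the robot, and variables do not carry over. Pictures are saved under pics/ and viewed, about 8 in all and at most 12, crops included, and the job is handed in when it is done.

Besides the shell and the picture viewer there is one more tool, called after "Emit:" in YAML: its name, and indented under it one key for each argument. play_rows: Moves the arm, as the interface text tells. Its arguments: {"type":"object","properties":{"steps":{"type":"array","items":{"type":"object","properties":{"claw":{"type":"number"},"dp":{"type":"array","items":{"type":"number"}},"angular":{"type":"array","items":{"type":"number"}}}}},"force":{"type":"number"}},"required":["steps"]}

```bash
mkdir -p pics; cat > h.py <<'E'
import numpy as np, cv2
from workcell import env
from scipy.spatial.transform import Rotation as R
def grab(n):
    s=env.get_state(); p,d=env.read_camera(n); c=env.calibration(n)
    if 'world_from_camera' in c: T=np.array(c['world_from_camera'])
    else:
        q=s['orientation']; W=np.eye(4); W[:3,:3]=R.from_quat([q[1],q[2],q[3],q[0]]).as_matrix(); W[:3,3]=s['tcp_pos']; T=W@np.array(c['hand_eye'])
    return p,d,c,T
def ray(c,T,u,v):
    d=T[:3,:3]@np.array([(u-c['cx'])/c['fx'],(v-c['cy'])/c['fy'],1.]); return T[:3,3],d
def onz(c,T,u,v,z):
    o,d=ray(c,T,u,v); return o+d*(z-o[2])/d[2]
def pts(d,c,T):
    v,u=np.mgrid[:d.shape[0],:d.shape[1]]
    P=np.stack([(u-c['cx'])/c['fx']*d,(v-c['cy'])/c['fy']*d,d],-1)
    return P@T[:3,:3].T+T[:3,3]
def save(n,p): cv2.imwrite('pics/'+n,p[:,:,::-1])
E
python3 - <<'E'
from h import *
for n in('side','top'):
    p,d,c,T=grab(n); save(n+'0.png',p); np.savez(n+'0.npz',p=p,d=d,T=T,**{k:c[k] for k in('fx','fy','cx','cy')})
    print(n,c['fx'],c['cx'],c['cy'],T.round(3).tolist(),(d>0).mean())
print(env.get_state()); print(env.calibration('wrist'))
E
```

```text
side 400.65998996471467 320.42021564605193 198.40332505264055 [[-0.993, -0.087, 0.079, 0.424], [-0.117, 0.709, -0.696, 0.906], [0.005, -0.7, -0.714, 1.073], [0.0, 0.0, 0.0, 1.0]] 0.99601171875
top 389.84043647975824 320.93748864857474 194.3637754507975 [[0.005, -0.999, 0.046, 0.439], [-1.0, -0.004, 0.021, -0.013], [-0.021, -0.046, -0.999, 1.178], [0.0, 0.0, 0.0, 1.0]] 0.99598828125
{'clock': 0.1, 'joint_pos': array([-1.30760480e+00,  3.13941703e-01,  4.50887223e-02,  1.30356415e+00,
       -2.66933202e-06,  1.43118544e+00]), 'qvel': array([-0.00062018, -0.002684  ,  0.0015538 ,  0.00166439,  0.00041262,
        0.00152329]), 'tau': array([ 3.55008153e-03, -4.81727529e+01,  2.99243617e+01,  1.27638076e-02,
       -5.80557025e-05,  5.38909333e-06]), 'tcp_pos': array([ 0.22527091, -0.5285691 ,  0.23848709]), 'orientation': array([-8.08771546e-04,  9.79786917e-01,  2.00042346e-01, -5.13751717e-05]), 'wrist_force': array([ 0.34532539, -0.07041918, -0.70283503]), 'ft_torque': array([-0.00319341, -0.02889243, -0.05628599]), 'finger_gap': 0.08544389609828774}
{'fx': 311.76956038986134, 'fy': 311.76956038986134, 'cx': 317.67769077595193, 'cy': 202.19712957840792, 'hand_eye': array([[ 9.77026613e-04, -9.55491556e-01, -2.95016833e-01,
         7.58562082e-02],
       [ 9.99999248e-01,  1.15215047e-03, -4.19786769e-04,
         9.43210604e-06],
       [ 7.41006494e-04, -2.95016201e-01,  9.55491963e-01,
        -1.34849433e-01],
       [ 0.00000000e+00,  0.00000000e+00,  0.00000000e+00,
         1.00000000e+00]])}
```

View pics/top0.png

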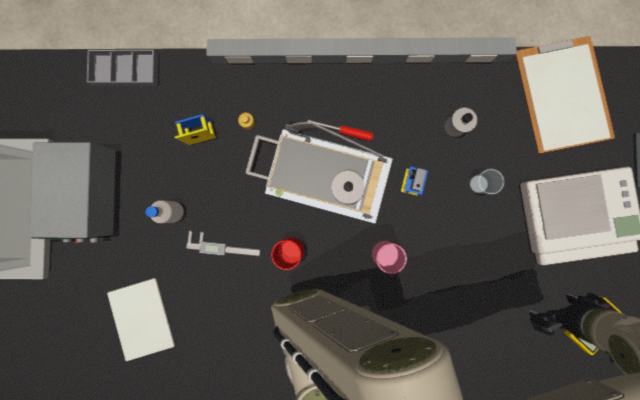

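View pics/side0.png

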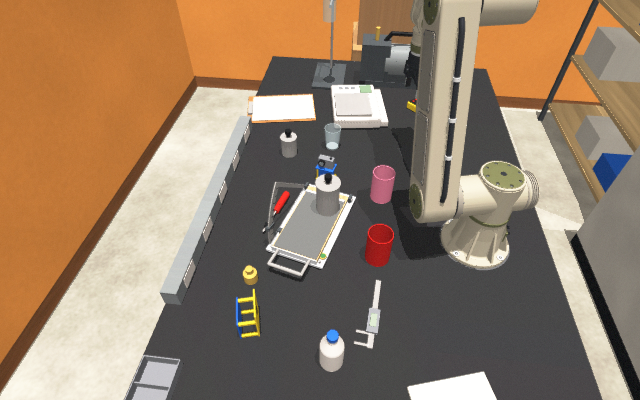

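Candidates for the canister (top view): steel can with a black knob on the board (347,187), spare (461,122), pink (388,257), red (288,253). Only the first is steel and stands on the board. Other features: pull bar at about (258,157), white base, quadrant arc around (330,130). I'll confirm with an enlarged crop.

```bash
python3 - <<'E'
from h import *
t=np.load('top0.npz');s=np.load('side0.npz')
a=cv2.resize(t['p'][100:240,235:405],None,fx=4.7,fy=4.2,interpolation=cv2.INTER_CUBIC)
b=cv2.resize(s['p'][165:285,255:365],None,fx=5,fy=5,interpolation=cv2.INTER_CUBIC)
save('crop.png',cv2.resize(np.hstack([cv2.resize(a,(728,600)),cv2.resize(b,(550,600))]),(800,375),interpolation=cv2.INTER_AREA)) if 0 else save('cropt.png',cv2.resize(t['p'][100:240,235:405],(729,600),interpolation=cv2.INTER_CUBIC)); save('crops.png',cv2.resize(s['p'][165:285,255:365],(550,600),interpolation=cv2.INTER_CUBIC))
P=pts(t['d'],t,t['T'])
def m(u0,u1,v0,v1,z0,z1):
    Q=P[v0:v1,u0:u1].reshape(-1,3); Q=Q[(Q[:,2]>z0)&(Q[:,2]<z1)]; return Q
Q=m(325,372,165,210,.13,.175); print('flange',len(Q),np.median(Q[:,2]),cv2.minEnclosingCircle(Q[:,:2].astype(np.float32)))
Q=m(330,365,170,205,.178,.21); print('knob',len(Q),Q.mean(0),Q[:,:2].min(0),Q[:,:2].max(0))
# white base
p=t['p'].astype(int); w=((p.min(2)>170)&(p.max(2)-p.min(2)<30)).astype(np.uint8); w[:, :250]=0;w[:,400:]=0;w[:120]=0;w[230:]=0
r=cv2.minAreaRect(cv2.findNonZero(w)); print(r)
B=cv2.boxPoints(r); C=np.array([onz(t,t['T'],u,v,.018) for u,v in B]); print(B,C.round(4), [np.linalg.norm(C[i]-C[i-1]) for i in range(4)], C.mean(0))
Q=m(242,280,130,185,.025,.06); print('bar',len(Q))
print(cv2.minAreaRect(Q[:,:2].astype(np.float32)))
for n,(u,v) in dict(spare=(461,122),wash=(165,212),beaker=(487,182),cam=(414,180),brass=(246,121),driver=(355,132),cal=(222,249),target=(195,130),pink=(388,257),red=(288,253)).items(): print(n,P[v,u].round(3))
E
```

```text
flange 757 0.1620246408038417 ((0.506450355052948, -0.05986270681023598), 0.04285871982574463)
knob 81 [ 0.50595887 -0.05935579  0.19311728] [ 0.49394396 -0.07103598] [ 0.5168114  -0.04810449]
((318.91497802734375, 173.44400024414062), (133.4048309326172, 66.47695922851562), 14.931418418884277)
[[245.90045 188.37346]
 [263.0291  124.1411 ]
 [391.9295  158.51454]
 [374.80084 222.7469 ]] [[ 0.5103  0.236   0.018 ]
 [ 0.7044  0.1869  0.018 ]
 [ 0.601  -0.2     0.018 ]
 [ 0.4097 -0.1488  0.018 ]] [np.float64(0.3977202203593331), np.float64(0.20029390819755738), np.float64(0.4004237142641928), np.float64(0.19809828103591054)] [0.55634718 0.01852565 0.018     ]
bar 629
((0.5943703651428223, 0.18359848856925964), (0.09994018077850342, 0.14464248716831207), 89.77677154541016)
spare [ 0.696 -0.383  0.084]
wash [0.438 0.438 0.113]
beaker [ 0.532 -0.483  0.011]
cam [ 0.53  -0.248  0.098]
brass [0.706 0.231 0.052]
driver [ 0.678 -0.089  0.029]
cal [0.329 0.306 0.013]
target [ 0.691  0.4   -0.001]
pink [ 0.308 -0.189  0.006]
red [0.317 0.109 0.005]
```

View pics/cropt.png

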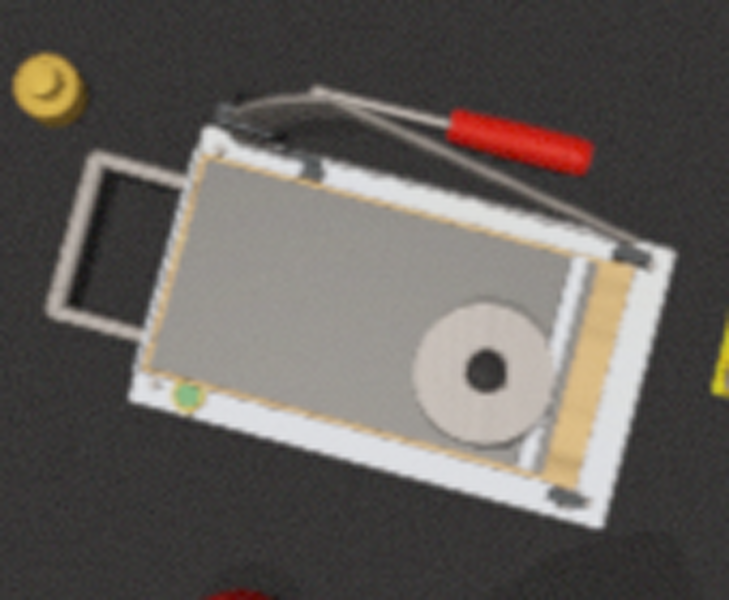

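View pics/crops.png

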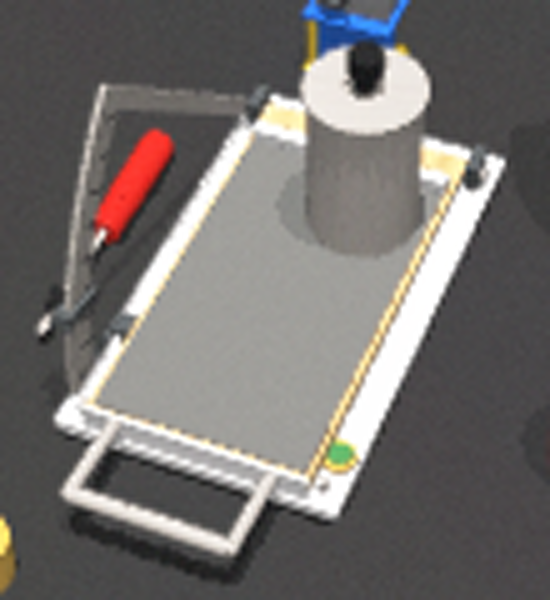

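The crops confirm it: steel can with a black knob on the board (top crop (487,370)), index clip on the quadrant (side crop about (80,300)), and pointer (122,322). Next I'll compute the base frame, bar and index.

```bash
python3 - <<'E'
from h import *
t=np.load('top0.npz');s=np.load('side0.npz')
p=t['p'].astype(int); w=((p.min(2)>165)&(p.max(2)-p.min(2)<35)).astype(np.uint8)
roi=np.zeros_like(w); cv2.fillConvexPoly(roi,np.array([[279,126],[396,155],[378,228],[260,198]]),1)
w&=roi; cn=max(cv2.findContours(cv2.morphologyEx(w,cv2.MORPH_CLOSE,np.ones((5,5))),0,1)[0],key=cv2.contourArea)
r=cv2.minAreaRect(cn); B=cv2.boxPoints(r); C=np.array([onz(t,t['T'],u,v,.018) for u,v in B]); print(B.round(1).tolist(),[round(np.linalg.norm(C[i]-C[i-1]),4) for i in range(4)])
def crop(L,sx,sy,u0,v0): return [(a/sx+u0,b/sy+v0) for a,b in L]
K=crop([(667,250),(605,526),(131,400),(205,127)],4.288,4.286,235,100)
C2=np.array([onz(t,t['T'],u,v,.018) for u,v in K]);print(C2.round(4).tolist(),[round(np.linalg.norm(C2[i]-C2[i-1]),4) for i in range(4)])
for c in (C,C2):
    # order by y: bar end = larger y
    o=c[np.argsort(c[:,1])]; h=o[:2];b=o[2:]
    ey=b.mean(0)-h.mean(0); ey/=np.linalg.norm(ey); ex=np.array([ey[1],-ey[0],0]); ctr=c.mean(0); org=ctr+0.03*ey
    print('org',org,'yaw',np.degrees(np.arctan2(ex[1],ex[0])),'bar',org+.202*ey)
org[2]=0
rod=np.array([onz(t,t['T'],u,v,.046) for u,v in crop([(97,155),(55,307)],4.288,4.286,235,100)]);print('rod',rod,rod.mean(0))
sr=np.array([onz(s,s['T'],u,v,.046) for u,v in crop([(68,490),(232,549)],5,5,255,165)]);print('rod side',sr,sr.mean(0))
Tb=np.eye(4);Tb[:3,0]=ex;Tb[:3,1]=ey;Tb[:3,3]=org;np.save('Tb.npy',Tb)
def onx(c,T,u,v,x):
    o,d=ray(c,T,u,v); I=np.linalg.inv(Tb); o=I[:3,:3]@o+I[:3,3]; d=I[:3,:3]@d; return o+d*(x-o[0])/d[0]
for n,c,q in (('idx in side',s,(255+92/5,165+287/5)),('ptr side',s,(255+118/5,165+322/5)),('idx out top',t,(235+225/4.288,100+112/4.286)),('idx in top',t,(235+283/4.288,100+138/4.286)),('ptr top',t,(235+312/4.288,100+168/4.286))):
    a=onx(c,c['T'],*q,.09); print(n,a.round(4),'ang',np.arctan2(a[2]-.028,a[1]+.17),'r',np.hypot(a[2]-.028,a[1]+.17))
# knob in base
I=np.linalg.inv(Tb);print('knob base',I@np.array([.506,-.0594,.193,1]))
E
```

```text
[[279.79998779296875, 196.8000030517578], [297.29998779296875, 132.6999969482422], [392.29998779296875, 158.60000610351562], [374.79998779296875, 222.8000030517578]] [np.float64(0.2928), np.float64(0.1997), np.float64(0.2948), np.float64(0.1981)]
[[0.6016, -0.1959, 0.018], [0.4098, -0.1526, 0.018], [0.4956, 0.1768, 0.018], [0.6878, 0.1269, 0.018]] [np.float64(0.3341), np.float64(0.1967), np.float64(0.3404), np.float64(0.1985)]
org [ 0.55134963 -0.00413684  0.018     ] yaw -15.134045287886686 bar [0.60408742 0.19085733 0.018     ]
org [0.5563352  0.01782573 0.018     ] yaw -14.778744158728287 bar [0.60786278 0.21314318 0.018     ]
rod [[0.66236445 0.19754902 0.046     ]
 [0.55768121 0.225024   0.046     ]] [0.61002283 0.21128651 0.046     ]
rod side [[0.6636776  0.20308365 0.046     ]
 [0.55638416 0.23350418 0.046     ]] [0.61003088 0.21829391 0.046     ]
idx in side [0.09   0.0947 0.1036] ang 0.27823818490300967 r 0.2753170458279359
ptr side [0.09   0.067  0.0382] ang 0.0431076072429635 r 0.2372024845439133
idx out top [0.09   0.1083 0.1408] ang 0.38493105832385455 r 0.3003165743906166
idx in top [0.09   0.0733 0.1046] ang 0.30509970222887234 r 0.25503908177722906
ptr top [0.09   0.0585 0.0209] ang -0.03110972569641535 r 0.2285934885142316
knob base [-0.02897073 -0.08751081  0.193       1.        ]
```

Emit:
play_rows:
  steps:
    - {"claw":0,"dp":[0,0,-0.003],"angular":[0,0,-7.1]}
    - {"claw":0,"dp":[0,0,-0.003],"angular":[0,0,-7.1]}
    - {"claw":0,"dp":[0,0,-0.003],"angular":[0,0,-7.1]}
    - {"claw":0,"dp":[0,0,-0.003],"angular":[0,0,-7.1]}
    - {"claw":0,"dp":[0,0,-0.003],"angular":[0,0,-7.1]}
    - {"claw":0,"dp":[0,0,-0.003],"angular":[0,0,-7.1]}
    - {"claw":0,"dp":[0,0,-0.003],"angular":[0,0,-7.1]}
    - {"claw":0,"dp":[0,0,-0.003],"angular":[0,0,-7.1]}

```text
clock: 0.77
tcp_pos: [0.2253, -0.5287, 0.2629]
orientation: [-0.0, 0.765, 0.644, 0.0]
wrist_force: [-0.3, 0.0, -0.8]
finger_gap: 0.0854
```

Emit:
play_rows:
  steps:
    - {"claw":0,"dp":[0,0,-0.003],"angular":[0,0,-7.1]}
    - {"claw":0,"dp":[0,0,-0.003],"angular":[0,0,-7.1]}
    - {"claw":0,"dp":[0,0,-0.003],"angular":[0,0,-7.1]}
    - {"claw":0,"dp":[0,0,-0.003],"angular":[0,0,-7.1]}
    - {"claw":0,"dp":[0,0,-0.003],"angular":[0,0,-7.1]}
    - {"claw":0,"dp":[0,0,-0.003],"angular":[0,0,-7.1]}
    - {"claw":0,"dp":[0,0,-0.003],"angular":[0,0,-7.1]}
    - {"claw":0,"dp":[0,0,-0.003],"angular":[0,0,-7.1]}

```text
clock: 1.43
tcp_pos: [0.2253, -0.5287, 0.2869]
orientation: [-0.0, 0.366, 0.931, 0.0]
wrist_force: [0.2, 0.8, -0.5]
finger_gap: 0.0856
```

Emit:
play_rows:
  steps:
    - {"claw":0,"dp":[0,0,0],"angular":[0,0,-7.1]}
    - {"claw":0,"dp":[0,0,0],"angular":[0,0,-7.1]}
    - {"claw":0,"dp":[0,0,0],"angular":[0,0,-7.1]}
    - {"claw":0,"dp":[0,0,0],"angular":[0,0,-7.1]}
    - {"claw":0,"dp":[0,0,0],"angular":[0,0,0]}
    - {"claw":0,"dp":[0,0,0],"angular":[0,0,0]}
    - {"claw":0,"dp":[0,0,0],"angular":[0,0,0]}
    - {"claw":0,"dp":[0,0,0],"angular":[0,0,0]}

```text
clock: 2.1
tcp_pos: [0.2254, -0.529, 0.2872]
orientation: [-0.0, 0.131, 0.991, 0.0]
wrist_force: [-1.0, -0.8, 0.6]
finger_gap: 0.0856
```

Emit:
play_rows:
  steps:
    - {"claw":0,"dp":[-0.0093,0.0329,0],"angular":[0,0,0]}
    - {"claw":0,"dp":[-0.0093,0.0329,0],"angular":[0,0,0]}
    - {"claw":0,"dp":[-0.0093,0.0329,0],"angular":[0,0,0]}
    - {"claw":0,"dp":[-0.0093,0.0329,0],"angular":[0,0,0]}
    - {"claw":0,"dp":[-0.0093,0.0329,0],"angular":[0,0,0]}
    - {"claw":0,"dp":[-0.0093,0.0329,0],"angular":[0,0,0]}
    - {"claw":0,"dp":[-0.0093,0.0329,0],"angular":[0,0,0]}
    - {"claw":0,"dp":[-0.0093,0.0329,0],"angular":[0,0,0]}

```text
clock: 2.77
tcp_pos: [0.3656, -0.2924, 0.2875]
orientation: [0.0, 0.131, 0.991, -0.0]
wrist_force: [1.0, -0.3, -0.7]
finger_gap: 0.0854
```

Emit:
play_rows:
  steps:
    - {"claw":0,"dp":[-0.0093,0.0329,0],"angular":[0,0,0]}
    - {"claw":0,"dp":[-0.0093,0.0329,0],"angular":[0,0,0]}
    - {"claw":0,"dp":[-0.0093,0.0329,0],"angular":[0,0,0]}
    - {"claw":0,"dp":[-0.0093,0.0329,0],"angular":[0,0,0]}
    - {"claw":0,"dp":[-0.0093,0.0329,0],"angular":[0,0,0]}
    - {"claw":0,"dp":[-0.0093,0.0329,0],"angular":[0,0,0]}
    - {"claw":0,"dp":[-0.0093,0.0329,0],"angular":[0,0,0]}
    - {"claw":0,"dp":[-0.0093,0.0329,0],"angular":[0,0,0]}

```text
clock: 3.43
tcp_pos: [0.5053, -0.057, 0.2875]
orientation: [0.0, 0.131, 0.991, -0.0]
wrist_force: [0.4, -1.0, 0.2]
finger_gap: 0.0851
```

Emit:
play_rows:
  steps:
    - {"claw":0,"dp":[0,0,0],"angular":[0,0,0]}
    - {"claw":0,"dp":[0,0,0],"angular":[0,0,0]}
    - {"claw":0,"dp":[0,0,0],"angular":[0,0,0]}
    - {"claw":0,"dp":[0,0,0],"angular":[0,0,0]}
    - {"claw":0,"dp":[0,0,0],"angular":[0,0,0]}
    - {"claw":0,"dp":[0,0,0],"angular":[0,0,0]}
    - {"claw":0,"dp":[0,0,0],"angular":[0,0,0]}
    - {"claw":0,"dp":[0,0,0],"angular":[0,0,0]}

```text
clock: 4.1
tcp_pos: [0.5046, -0.0593, 0.2874]
orientation: [0.0, 0.131, 0.991, -0.0]
wrist_force: [-0.1, 0.5, -0.2]
finger_gap: 0.0853
```

```bash
python3 - <<'E'
from h import *
p,d,c,T=grab('wrist'); save('w1.png',p); np.savez('w1.npz',p=p,d=d,T=T,**{k:c[k] for k in('fx','fy','cx','cy')})
P=pts(d,c,T); I=P.reshape(-1,3); print(env.get_state()['tcp_pos'])
m=(I[:,2]>.178)&(I[:,2]<.21)&(np.hypot(I[:,0]-.506,I[:,1]+.059)<.035); print('knob',m.sum(),np.median(I[m],0),I[m].min(0),I[m].max(0))
m=(I[:,2]>.15)&(I[:,2]<.17)&(np.hypot(I[:,0]-.506,I[:,1]+.059)<.06); print('flange',m.sum(),np.median(I[m,2]),cv2.minEnclosingCircle(I[m,:2].astype(np.float32)))
E
```

```text
[ 0.50457508 -0.0592187   0.28738119]
knob 894 [ 0.50558467 -0.05934313  0.19293856] [ 0.49492936 -0.072405    0.17804412] [ 0.51982438 -0.04735078  0.19488789]
flange 6311 0.16127519582872574 ((0.5080157518386841, -0.05993754416704178), 0.04314430430531502)
```

View pics/w1.png

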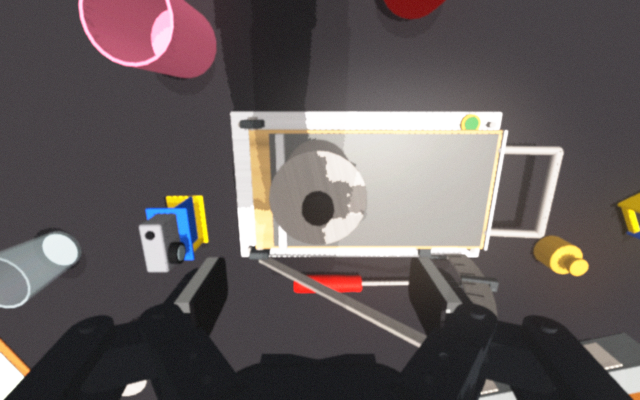

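The wrist view shows the knob at (318,207) between the jaws, and the bar on the right at (550,190). Descending onto the knob.

Emit:
play_rows:
  steps:
    - {"claw":0,"dp":[-0.0015,0.0,0.0128],"angular":[0,0,0]}
    - {"claw":0,"dp":[0,0,0.0128],"angular":[0,0,0]}
    - {"claw":0,"dp":[0,0,0.0128],"angular":[0,0,0]}
    - {"claw":0,"dp":[0,0,0.0128],"angular":[0,0,0]}
    - {"claw":0,"dp":[0,0,0.0128],"angular":[0,0,0]}
    - {"claw":0,"dp":[0,0,0.0128],"angular":[0,0,0]}
    - {"claw":0,"dp":[0,0,0.0128],"angular":[0,0,0]}
    - {"claw":0,"dp":[0,0,0.0128],"angular":[0,0,0]}

```text
clock: 4.82
tcp_pos: [0.5061, -0.0592, 0.1843]
orientation: [0.0, 0.13, 0.992, -0.0]
wrist_force: [0.7, 0.6, 0.3]
finger_gap: 0.0854
```

Emit:
play_rows:
  steps:
    - {"claw":0,"dp":[0,0,0.006],"angular":[0,0,0]}
    - {"claw":0,"dp":[0,0,0.005],"angular":[0,0,0]}
    - {"claw":0,"dp":[0,0,0],"angular":[0,0,0]}
    - {"claw":0,"dp":[0,0,0],"angular":[0,0,0]}
    - {"claw":120,"dp":[0,0,0],"angular":[0,0,0]}
    - {"claw":120,"dp":[0,0,0],"angular":[0,0,0]}
    - {"claw":120,"dp":[0,0,0],"angular":[0,0,0]}
    - {"claw":120,"dp":[0,0,0],"angular":[0,0,0]}
  force: 25

```text
clock: 5.48
tcp_pos: [0.5064, -0.0591, 0.1743]
orientation: [0.0, 0.13, 0.992, -0.0]
wrist_force: [0.1, -0.3, -0.2]
finger_gap: 0.0451
```

Emit:
play_rows:
  steps:
    - {"claw":200,"dp":[0,0,0],"angular":[0,0,0]}
    - {"claw":255,"dp":[0,0,0],"angular":[0,0,0]}
    - {"claw":255,"dp":[0,0,0],"angular":[0,0,0]}
    - {"claw":255,"dp":[0,0,0],"angular":[0,0,0]}
    - {"claw":255,"dp":[0,0,0],"angular":[0,0,0]}
    - {"claw":255,"dp":[0,0,0],"angular":[0,0,0]}
    - {"claw":255,"dp":[0,0,0],"angular":[0,0,0]}
    - {"claw":255,"dp":[0,0,0],"angular":[0,0,0]}
  force: 30

```text
clock: 6.15
tcp_pos: [0.5063, -0.0592, 0.1741]
orientation: [0.0, 0.13, 0.992, -0.0]
wrist_force: [-0.2, -1.1, 1.9]
finger_gap: 0.0253
```

Emit:
play_rows:
  steps:
    - {"claw":255,"dp":[0,0,-0.002],"angular":[0,0,0]}
    - {"claw":255,"dp":[0,0,-0.004],"angular":[0,0,0]}
    - {"claw":255,"dp":[0,0,-0.006],"angular":[0,0,0]}
    - {"claw":255,"dp":[0,0,-0.008],"angular":[0,0,0]}
    - {"claw":255,"dp":[0,0,-0.01],"angular":[0,0,0]}
    - {"claw":255,"dp":[0,0,-0.01],"angular":[0,0,0]}
    - {"claw":255,"dp":[0,0,-0.01],"angular":[0,0,0]}
    - {"claw":255,"dp":[0,0,-0.005],"angular":[0,0,0]}

```text
clock: 6.82
tcp_pos: [0.507, -0.0593, 0.2311]
orientation: [0.001, 0.13, 0.992, -0.0]
wrist_force: [0.2, 0.2, -0.5]
finger_gap: 0.0245
```

Emit:
play_rows:
  steps:
    - {"claw":255,"dp":[0.01,-0.0016,0],"angular":[0,0,0]}
    - {"claw":255,"dp":[0.02,-0.0033,0],"angular":[0,0,0]}
    - {"claw":255,"dp":[0.02,-0.0033,0],"angular":[0,0,0]}
    - {"claw":255,"dp":[0.02,-0.0033,0],"angular":[0,0,0]}
    - {"claw":255,"dp":[0.02,-0.0033,0],"angular":[0,0,0]}
    - {"claw":255,"dp":[0.02,-0.0033,0],"angular":[0,0,0]}
    - {"claw":255,"dp":[0.02,-0.0033,0],"angular":[0,0,0]}
    - {"claw":255,"dp":[0.01,-0.0015,0],"angular":[0,0,0]}

```text
clock: 7.48
tcp_pos: [0.3618, -0.0443, 0.2284]
orientation: [-0.001, 0.13, 0.992, 0.0]
wrist_force: [-0.8, 0.0, -1.5]
finger_gap: 0.0251
```

Emit:
play_rows:
  steps:
    - {"claw":255,"dp":[0,0,0.01],"angular":[0,0,0]}
    - {"claw":255,"dp":[0,0,0.025],"angular":[0,0,0]}
    - {"claw":255,"dp":[0,0,0.03],"angular":[0,0,0]}
    - {"claw":255,"dp":[0,0,0.03],"angular":[0,0,0]}
    - {"claw":255,"dp":[0,0,0.03],"angular":[0,0,0]}
    - {"claw":255,"dp":[0,0,0.025],"angular":[0,0,0]}
    - {"claw":255,"dp":[0,0,0.015],"angular":[0,0,0]}
    - {"claw":255,"dp":[0,0,0.008],"angular":[0,0,0]}

```text
clock: 8.15
tcp_pos: [0.3632, -0.0446, 0.0538]
orientation: [-0.002, 0.13, 0.992, 0.0]
wrist_force: [-0.7, -0.1, -0.8]
finger_gap: 0.025
```

Emit:
play_rows:
  steps:
    - {"claw":255,"dp":[0,0,0.006],"angular":[0,0,0]}
    - {"claw":255,"dp":[0,0,0.006],"angular":[0,0,0]}
    - {"claw":255,"dp":[0,0,0.005],"angular":[0,0,0]}
    - {"claw":255,"dp":[0,0,0.004],"angular":[0,0,0]}
    - {"claw":255,"dp":[0,0,0.003],"angular":[0,0,0]}
    - {"claw":255,"dp":[0,0,0.002],"angular":[0,0,0]}
    - {"claw":255,"dp":[0,0,0.001],"angular":[0,0,0]}
    - {"claw":255,"dp":[0,0,0],"angular":[0,0,0]}

```text
clock: 8.82
tcp_pos: [0.3651, -0.0452, 0.0289]
orientation: [0.0, 0.13, 0.992, -0.0]
wrist_force: [-0.3, -0.1, -0.6]
finger_gap: 0.0251
```

Emit:
play_rows:
  steps:
    - {"claw":255,"dp":[0,0,0.0005],"angular":[0,0,0]}
    - {"claw":255,"dp":[0,0,0.0005],"angular":[0,0,0]}
    - {"claw":255,"dp":[0,0,0.0005],"angular":[0,0,0]}
    - {"claw":255,"dp":[0,0,0],"angular":[0,0,0]}
    - {"claw":255,"dp":[0,0,0],"angular":[0,0,0]}
    - {"claw":255,"dp":[0,0,0],"angular":[0,0,0]}
    - {"claw":255,"dp":[0,0,0],"angular":[0,0,0]}
    - {"claw":255,"dp":[0,0,0],"angular":[0,0,0]}

```text
clock: 9.48
tcp_pos: [0.365, -0.0452, 0.0274]
orientation: [0.0, 0.13, 0.992, -0.0]
wrist_force: [-0.1, -0.2, -1.4]
finger_gap: 0.0249
```

Emit:
play_rows:
  steps:
    - {"claw":255,"dp":[0,0,0.0004],"angular":[0,0,0]}
    - {"claw":255,"dp":[0,0,0.0004],"angular":[0,0,0]}
    - {"claw":255,"dp":[0,0,0.0004],"angular":[0,0,0]}
    - {"claw":255,"dp":[0,0,0.0003],"angular":[0,0,0]}
    - {"claw":255,"dp":[0,0,0],"angular":[0,0,0]}
    - {"claw":255,"dp":[0,0,0],"angular":[0,0,0]}
    - {"claw":255,"dp":[0,0,0],"angular":[0,0,0]}
    - {"claw":255,"dp":[0,0,0],"angular":[0,0,0]}

```text
clock: 10.15
tcp_pos: [0.365, -0.0453, 0.026]
orientation: [0.0, 0.13, 0.992, -0.0]
wrist_force: [-2.1, -0.2, 5.7]
finger_gap: 0.0247
```

Emit:
play_rows:
  steps:
    - {"claw":255,"dp":[0,0,-0.0004],"angular":[0,0,0]}
    - {"claw":170,"dp":[0,0,0],"angular":[0,0,0]}
    - {"claw":150,"dp":[0,0,0],"angular":[0,0,0]}
    - {"claw":120,"dp":[0,0,0],"angular":[0,0,0]}
    - {"claw":90,"dp":[0,0,0],"angular":[0,0,0]}
    - {"claw":60,"dp":[0,0,0],"angular":[0,0,0]}
    - {"claw":60,"dp":[0,0,0],"angular":[0,0,0]}
    - {"claw":60,"dp":[0,0,0],"angular":[0,0,0]}

```text
clock: 10.82
tcp_pos: [0.365, -0.0452, 0.0263]
orientation: [0.0, 0.13, 0.992, -0.0]
wrist_force: [1.3, 0.1, -0.5]
finger_gap: 0.0653
```

Emit:
play_rows:
  steps:
    - {"claw":60,"dp":[0,0,-0.005],"angular":[0,0,0]}
    - {"claw":60,"dp":[0,0,-0.015],"angular":[0,0,0]}
    - {"claw":60,"dp":[0,0,-0.025],"angular":[0,0,0]}
    - {"claw":60,"dp":[0,0,-0.03],"angular":[0,0,0]}
    - {"claw":60,"dp":[0,0,-0.03],"angular":[0,0,0]}
    - {"claw":60,"dp":[0,0,-0.03],"angular":[0,0,0]}
    - {"claw":60,"dp":[0,0,-0.03],"angular":[0,0,0]}
    - {"claw":60,"dp":[0,0,-0.015],"angular":[0,0,0]}

```text
clock: 11.48
tcp_pos: [0.3661, -0.0455, 0.2101]
orientation: [0.002, 0.13, 0.992, -0.001]
wrist_force: [0.7, 0.1, 0.3]
finger_gap: 0.0653
```

```bash
python3 - <<'E'
from h import *
p,d,c,T=grab('wrist'); P=pts(d,c,T); I=P.reshape(-1,3); s=env.get_state(); print(s['tcp_pos'],s['finger_gap'])
n=np.hypot(I[:,0]-.365,I[:,1]+.045)<.055
for z0,z1 in((.008,.02),(.036,.05)):
    m=n&(I[:,2]>z0)&(I[:,2]<z1); A=I[m]; print(m.sum(),np.median(A,0),cv2.minEnclosingCircle(A[:,:2].astype(np.float32)))
    k=np.linalg.lstsq(np.c_[A[:,:2]-A[:,:2].mean(0),np.ones(len(A))],A[:,2],rcond=None)[0]; print('slope',k)
p,d,c,T=grab('top');save('t2.png',p[90:310,200:420]);P=pts(d,c,T)
# camera ray check
A=P[165:215,320:375].reshape(-1,3); A=A[(A[:,2]>.13)&(A[:,2]<.17)]; print('can rim',len(A),np.median(A,0) if len(A) else 0, cv2.minEnclosingCircle(A[:,:2].astype(np.float32)) if len(A) else 0)
E
```

```text
[ 0.36724827 -0.04590579  0.21162505] 0.06540447085318739
4173 [ 0.36197103 -0.04383131  0.01325433] ((0.3669343590736389, -0.045287907123565674), 0.04297814518213272)
slope [0.00019995 0.00051867 0.01326005]
526 [ 0.36539246 -0.04504398  0.04497737] ((0.3666686713695526, -0.04532582312822342), 0.012978973798453808)
slope [ 0.08543086 -0.00715629  0.04462735]
can rim 155 [ 0.51336932 -0.06379922  0.15561408] ((0.5064815878868103, -0.05966305732727051), 0.04011605307459831)
```

Emit:
play_rows:
  steps:
    - {"claw":60,"dp":[-0.007,0.0131,0],"angular":[0,0,0]}
    - {"claw":60,"dp":[-0.0139,0.0261,0],"angular":[0,0,0]}
    - {"claw":60,"dp":[-0.0139,0.0261,0],"angular":[0,0,0]}
    - {"claw":60,"dp":[-0.0139,0.0261,0],"angular":[0,0,0]}
    - {"claw":60,"dp":[-0.0139,0.0261,0],"angular":[0,0,0]}
    - {"claw":60,"dp":[-0.0139,0.0261,0],"angular":[0,0,0]}
    - {"claw":60,"dp":[-0.0139,0.0261,0],"angular":[0,0,0]}
    - {"claw":60,"dp":[-0.0139,0.0261,0],"angular":[0,0,0]}

```text
clock: 12.25
tcp_pos: [0.5163, 0.1184, 0.2049]
orientation: [-0.001, 0.13, 0.992, -0.0]
wrist_force: [0.8, -0.0, 0.2]
finger_gap: 0.0654
```

Emit:
play_rows:
  steps:
    - {"claw":60,"dp":[-0.0139,0.0261,0],"angular":[0,0,0]}
    - {"claw":60,"dp":[-0.0139,0.0261,0],"angular":[0,0,0]}
    - {"claw":60,"dp":[-0.0139,0.0261,0],"angular":[0,0,0]}
    - {"claw":60,"dp":[-0.0139,0.0261,0],"angular":[0,0,0]}
    - {"claw":60,"dp":[-0.007,0.0131,0],"angular":[0,0,0]}
    - {"claw":60,"dp":[0,0,0],"angular":[0,0,0]}
    - {"claw":60,"dp":[0,0,0],"angular":[0,0,0]}
    - {"claw":60,"dp":[0,0,0],"angular":[0,0,0]}

```text
clock: 12.92
tcp_pos: [0.6058, 0.214, 0.2052]
orientation: [-0.001, 0.13, 0.992, -0.001]
wrist_force: [-0.1, -0.8, 0.7]
finger_gap: 0.0651
```

```bash
python3 - <<'E'
from h import *
p,d,c,T=grab('wrist'); save('w3.png',p); np.savez('w3.npz',p=p,d=d,T=T,**{k:c[k] for k in('fx','fy','cx','cy')})
s=env.get_state(); print(s['tcp_pos'],s['finger_gap'],s['joint_pos'])
Tb=np.load('Tb.npy'); B=pts(d,c,T).reshape(-1,3); B=(B-Tb[:3,3])@Tb[:3,:3]
m=(abs(B[:,0])<.04)&(B[:,1]>.17)&(B[:,1]<.24)&(B[:,2]>.03)&(B[:,2]<.055); A=B[m]; print('rod base',m.sum(),np.median(A,0),A.min(0),A.max(0),np.polyfit(A[:,0],A[:,1],1))
# board top
m=(abs(B[:,0])<.06)&(B[:,1]>.0)&(B[:,1]<.13)&(B[:,2]>.03)&(B[:,2]<.05); print('board z',m.sum(),np.median(B[m,2]) if m.any() else 0)
E
```

```text
[0.60591643 0.21375987 0.2056924 ] 0.06553892928968345 [ 2.14472510e-01  4.58311696e-01  1.78148953e-01  1.29243921e+00
 -3.28763583e-04  4.75480901e-01]
rod base 952 [-0.00171983  0.20394056  0.04528661] [-0.03995013  0.1988107   0.039975  ] [0.03975179 0.21007921 0.04839098] [1.41802943e-05 2.04408156e-01]
board z 15019 0.03622055829898385
```

View pics/w3.png

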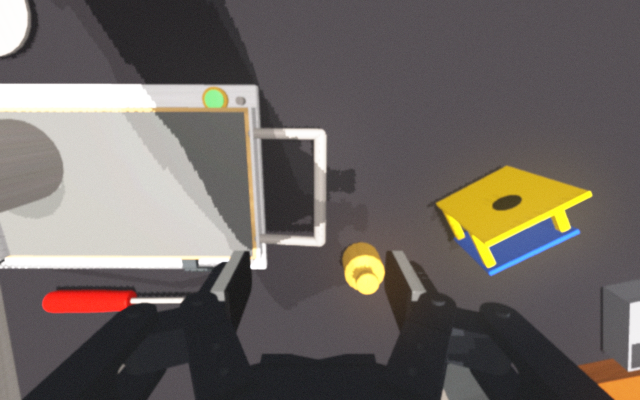

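The wrist view shows the rod at (320,188), centred between the jaws, with clear bench below it. Descending to the rod now.

Emit:
play_rows:
  steps:
    - {"claw":60,"dp":[-0.002,0.0019,0.01],"angular":[0,0,0]}
    - {"claw":60,"dp":[0,0,0.022],"angular":[0,0,0]}
    - {"claw":60,"dp":[0,0,0.025],"angular":[0,0,0]}
    - {"claw":60,"dp":[0,0,0.025],"angular":[0,0,0]}
    - {"claw":60,"dp":[0,0,0.025],"angular":[0,0,0]}
    - {"claw":60,"dp":[0,0,0.022],"angular":[0,0,0]}
    - {"claw":60,"dp":[0,0,0.012],"angular":[0,0,0]}
    - {"claw":60,"dp":[0,0,0],"angular":[0,0,0]}

```text
clock: 13.63
tcp_pos: [0.6063, 0.2145, 0.0613]
orientation: [-0.003, 0.13, 0.991, -0.001]
wrist_force: [0.1, -0.3, -0.0]
finger_gap: 0.065
```

Emit:
play_rows:
  steps:
    - {"claw":60,"dp":[0,0,0.008],"angular":[0,0,0]}
    - {"claw":60,"dp":[0,0,0.008],"angular":[0,0,0]}
    - {"claw":60,"dp":[0,0,0.008],"angular":[0,0,0]}
    - {"claw":60,"dp":[0,0,0.007],"angular":[0,0,0]}
    - {"claw":60,"dp":[0,0,0.004],"angular":[0,0,0]}
    - {"claw":60,"dp":[0,0,0],"angular":[0,0,0]}
    - {"claw":60,"dp":[0,0,0],"angular":[0,0,0]}
    - {"claw":60,"dp":[0,0,0],"angular":[0,0,0]}

```text
clock: 14.3
tcp_pos: [0.6097, 0.216, 0.0306]
orientation: [0.0, 0.13, 0.992, 0.0]
wrist_force: [-0.3, 0.8, 0.2]
finger_gap: 0.0654
```

Emit:
play_rows:
  steps:
    - {"claw":60,"dp":[0,-0.001,0],"angular":[0,0,0]}
    - {"claw":120,"dp":[0,0,0],"angular":[0,0,0]}
    - {"claw":160,"dp":[0,0,0],"angular":[0,0,0]}
    - {"claw":180,"dp":[0,0,0],"angular":[0,0,0]}
    - {"claw":190,"dp":[0,0,0],"angular":[0,0,0]}
    - {"claw":200,"dp":[0,0,0],"angular":[0,0,0]}
    - {"claw":210,"dp":[0,0,0],"angular":[0,0,0]}
    - {"claw":255,"dp":[0,0,0],"angular":[0,0,0]}
  force: 20

```text
clock: 14.97
tcp_pos: [0.6091, 0.2149, 0.0303]
orientation: [0.0, 0.13, 0.992, -0.0]
wrist_force: [-1.2, 0.3, 0.9]
finger_gap: 0.0112
```

Emit:
play_rows:
  steps:
    - {"claw":255,"dp":[0,0,0],"angular":[0,0,0]}
    - {"claw":255,"dp":[0,0,0],"angular":[0,0,0]}
    - {"claw":255,"dp":[0,0,0],"angular":[0,0,0]}
    - {"claw":255,"dp":[0,0,0],"angular":[0,0,0]}
    - {"claw":255,"dp":[0,0,0],"angular":[0,0,0]}
    - {"claw":255,"dp":[0,0,0],"angular":[0,0,0]}
    - {"claw":255,"dp":[0,0,0],"angular":[0,0,0]}
    - {"claw":255,"dp":[0,0,0],"angular":[0,0,0]}
  force: 60

```text
clock: 15.63
tcp_pos: [0.6091, 0.2149, 0.0304]
orientation: [0.0, 0.13, 0.992, -0.0]
wrist_force: [-1.8, -1.2, 3.3]
finger_gap: 0.01
```

Emit:
play_rows:
  steps:
    - {"claw":255,"dp":[0,0,-0.00075],"angular":[-0.115,0,0]}
    - {"claw":255,"dp":[0,0,-0.00187],"angular":[-0.286,0,0]}
    - {"claw":255,"dp":[0,0,-0.00298],"angular":[-0.458,0,0]}
    - {"claw":255,"dp":[0,0,-0.00373],"angular":[-0.573,0,0]}
    - {"claw":255,"dp":[0,0,-0.00373],"angular":[-0.573,0,0]}
    - {"claw":255,"dp":[0,0,-0.00373],"angular":[-0.573,0,0]}
    - {"claw":255,"dp":[0,0,-0.00373],"angular":[-0.573,0,0]}
    - {"claw":255,"dp":[0,0,-0.00373],"angular":[-0.573,0,0]}

```text
clock: 16.3
tcp_pos: [0.6088, 0.214, 0.0549]
orientation: [0.004, 0.13, 0.991, 0.032]
wrist_force: [0.7, -1.6, -3.3]
finger_gap: 0.0103
```

Emit:
play_rows:
  steps:
    - {"claw":255,"dp":[0,0,-0.00373],"angular":[-0.573,0,0]}
    - {"claw":255,"dp":[0,0,-0.00373],"angular":[-0.573,0,0]}
    - {"claw":255,"dp":[0,0,-0.00373],"angular":[-0.573,0,0]}
    - {"claw":255,"dp":[0,0,-0.00373],"angular":[-0.573,0,0]}
    - {"claw":255,"dp":[0,0,-0.00373],"angular":[-0.573,0,0]}
    - {"claw":255,"dp":[0,0,-0.00373],"angular":[-0.573,0,0]}
    - {"claw":255,"dp":[0,0,-0.00373],"angular":[-0.573,0,0]}
    - {"claw":255,"dp":[0,0,-0.00373],"angular":[-0.573,0,0]}

```text
clock: 16.97
tcp_pos: [0.608, 0.2109, 0.0843]
orientation: [0.009, 0.13, 0.989, 0.072]
wrist_force: [1.4, -4.9, -4.5]
finger_gap: 0.0098
```

Emit:
play_rows:
  steps:
    - {"claw":255,"dp":[0,0,-0.00373],"angular":[-0.573,0,0]}
    - {"claw":255,"dp":[0,0,-0.00373],"angular":[-0.573,0,0]}
    - {"claw":255,"dp":[0,0,-0.00373],"angular":[-0.573,0,0]}
    - {"claw":255,"dp":[0,0,-0.00373],"angular":[-0.573,0,0]}
    - {"claw":255,"dp":[0,0,-0.00261],"angular":[-0.401,0,0]}
    - {"claw":255,"dp":[0,0,-0.00149],"angular":[-0.229,0,0]}
    - {"claw":255,"dp":[0,0,-0.00075],"angular":[-0.115,0,0]}
    - {"claw":255,"dp":[0,0,0],"angular":[0,0,0]}

```text
clock: 17.63
tcp_pos: [0.607, 0.2075, 0.1038]
orientation: [0.013, 0.13, 0.987, 0.098]
wrist_force: [0.5, -4.9, -4.5]
finger_gap: 0.01
```

```bash
cat > ang.py <<'E'
from h import *
import sys
tag=sys.argv[1]
Tb=np.load('Tb.npy'); s=env.get_state()
q=s['orientation'];M=R.from_quat([q[1],q[2],q[3],q[0]]).as_matrix(); z=Tb[:3,:3].T@M[:,2]
g=s['tcp_pos']-.011*M[:,2]; gb=Tb[:3,:3].T@(g-Tb[:3,3]); r=gb[1:]-[-.17,.028]
print('tcp',s['tcp_pos'],'F',s['wrist_force'].round(1),'tool tilt',np.arctan2(z[1],-z[2]).round(4),'grasp base',gb.round(4),'R',np.hypot(*r).round(4),'ang',(np.arctan2(r[1],r[0])-np.arctan2(12,372)).round(4))
for n in('top','side'):
    p,d,c,T=grab(n); np.savez(f'{n}{tag}.npz',p=p,d=d,T=T,**{k:c[k] for k in('fx','fy','cx','cy')})
    B=(pts(d,c,T).reshape(-1,3)-Tb[:3,3])@Tb[:3,:3]
    m=(abs(B[:,0])<.06)&(B[:,1]>.0)&(B[:,1]<.10)&(B[:,2]>.03)&(B[:,2]<.2); A=B[m]
    for _ in range(4):
        k=np.polyfit(A[:,1],A[:,2],1); e=abs(np.polyval(k,A[:,1])-A[:,2]); A=A[e<max(.004,2*np.median(e)) ]
    print(n,'board slope ang',np.arctan(k[0]).round(4),'z at 260',len(A))
    I=np.linalg.inv(Tb)
    u0,v0,u1,v1=(278,110,330,160) if n=='top' else (250,185,300,255)
    save(f'{n}{tag}.png',cv2.resize(p[v0:v1,u0:u1],None,fx=8,fy=8,interpolation=cv2.INTER_CUBIC))
a,b=cv2.imread(f'pics/top{tag}.png'),cv2.imread(f'pics/side{tag}.png')
H=560;a=cv2.copyMakeBorder(a,0,H-a.shape[0],0,0,0);cv2.imwrite(f'pics/both{tag}.png',np.hstack([a,b])[:,:816][:, :800])
E
python3 ang.py A
```

```text
tcp [0.60704212 0.20745033 0.10377338] F [ 0.5 -4.9 -4.5] tool tilt 0.1972 grasp base [0.0007 0.1941 0.1146] R 0.3743 ang 0.2011
top board slope ang 0.1957 z at 260 1420
side board slope ang 0.1946 z at 260 501
```

View pics/bothA.png

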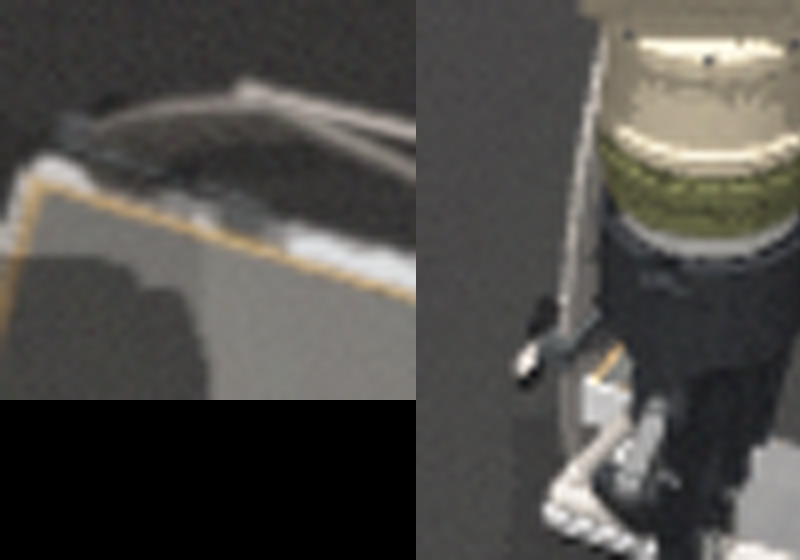

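The board is at about 0.197 rad. In the top crop the clip, (70,130) to about (240,200), is in line with the pointer at (250,215). The gripper hides the pointer in the side view, so next I'll measure the index angle from the depth data already taken and a new wrist picture.

```bash
python3 - <<'E'
from h import *
Tb=np.load('Tb.npy')
p,d,c,T=grab('wrist'); np.savez('w4.npz',p=p,d=d,T=T,**{k:c[k] for k in('fx','fy','cx','cy')})
out=[]
for n in('w1','top0','side0','w4','topA','sideA'):
    t=np.load(n+'.npz'); B=(pts(t['d'],t,t['T'])-Tb[:3,3])@Tb[:3,:3]; pp=t['p'].astype(int)
    r=np.hypot(B[...,1]+.17,B[...,2]-.028); a=np.arctan2(B[...,2]-.028,B[...,1]+.17)
    dark=(pp.max(2)<140)&(t['d']>0)
    m=dark&(B[...,0]>.07)&(B[...,0]<.125)&(r>.25)&(r<.315)&(a>.15)&(a<.5)
    v,u=np.nonzero(m)
    print(n,m.sum())
    if m.sum()<3: continue
    print('  u',u.min(),u.max(),'v',v.min(),v.max(),'ang pct',np.percentile(a[m],[5,25,50,75,95]).round(3),'r',np.percentile(r[m],[5,50,95]).round(3),'x',np.percentile(B[m][:,0],[5,50,95]).round(3))
    for lo in np.arange(.255,.31,.01):
        k=m&(r>=lo)&(r<lo+.01)
        if k.sum()>1: print('   r',lo.round(3),k.sum(),'ang med',np.median(a[k]).round(4),'max',a[k].max().round(4),'x',np.median(B[k][:,0]).round(4))
t=np.load('w1.npz');x=cv2.resize(t['p'][230:350,400:520],(400,400),interpolation=cv2.INTER_CUBIC)
save('clip.png',np.hstack([x,cv2.resize(p,(400,250)) if 0 else cv2.copyMakeBorder(cv2.resize(p,(400,250)),0,150,0,0,0)]))
E
```

```text
w1 1048
  u 458 497 v 271 319 ang pct [0.172 0.244 0.279 0.353 0.411] r [0.264 0.281 0.298] x [0.092 0.096 0.099]
   r 0.255 78 ang med 0.245 max 0.3514 x 0.097
   r 0.265 269 ang med 0.2897 max 0.4109 x 0.096
   r 0.275 323 ang med 0.3018 max 0.4243 x 0.0961
   r 0.285 296 ang med 0.308 max 0.475 x 0.0961
   r 0.295 82 ang med 0.246 max 0.2521 x 0.0954
top0 114
  u 284 302 v 122 132 ang pct [0.235 0.248 0.269 0.397 0.485] r [0.267 0.285 0.3  ] x [0.09  0.094 0.109]
   r 0.255 3 ang med 0.2553 max 0.337 x 0.0924
   r 0.265 24 ang med 0.3298 max 0.4929 x 0.0943
   r 0.275 31 ang med 0.3085 max 0.4934 x 0.0944
   r 0.285 40 ang med 0.2793 max 0.4977 x 0.095
   r 0.295 16 ang med 0.246 max 0.2616 x 0.0965
side0 134
  u 264 274 v 205 232 ang pct [0.184 0.242 0.264 0.377 0.476] r [0.266 0.283 0.302] x [0.094 0.098 0.112]
   r 0.255 3 ang med 0.2318 max 0.4691 x 0.0942
   r 0.265 27 ang med 0.3368 max 0.4952 x 0.0978
   r 0.275 43 ang med 0.2966 max 0.489 x 0.098
   r 0.285 42 ang med 0.2645 max 0.4967 x 0.0984
   r 0.295 17 ang med 0.2425 max 0.2593 x 0.0981
   r 0.305 2 ang med 0.2546 max 0.2593 x 0.0954
w4 0
topA 155
  u 279 302 v 122 140 ang pct [0.215 0.234 0.249 0.339 0.469] r [0.257 0.282 0.3  ] x [0.071 0.094 0.109]
   r 0.255 14 ang med 0.2311 max 0.3462 x 0.0827
   r 0.265 30 ang med 0.2634 max 0.4728 x 0.0942
   r 0.275 36 ang med 0.2669 max 0.4997 x 0.0943
   r 0.285 48 ang med 0.2584 max 0.4981 x 0.0947
   r 0.295 19 ang med 0.243 max 0.2669 x 0.0936
   r 0.305 2 ang med 0.2222 max 0.2337 x 0.0752
sideA 130
  u 264 276 v 206 233 ang pct [0.169 0.233 0.255 0.34  0.458] r [0.27  0.287 0.301] x [0.077 0.098 0.112]
   r 0.265 18 ang med 0.2843 max 0.4675 x 0.0977
   r 0.275 40 ang med 0.2933 max 0.4949 x 0.0976
   r 0.285 50 ang med 0.2573 max 0.4891 x 0.0984
   r 0.295 21 ang med 0.234 max 0.2554 x 0.0977
```

View pics/clip.png

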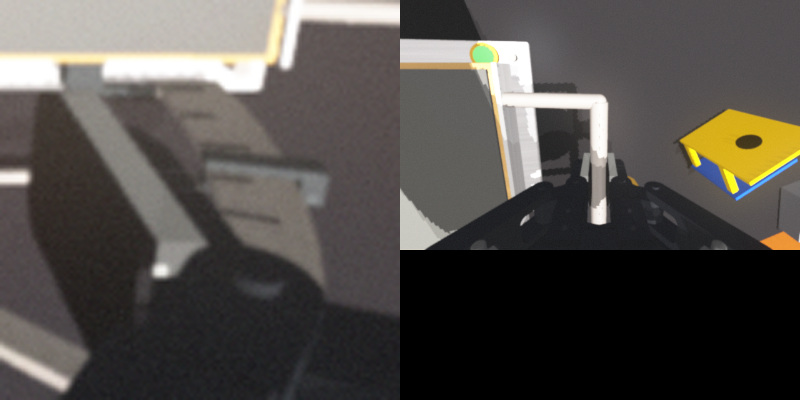

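```bash
python3 - <<'E'
from h import *
Tb=np.load('Tb.npy')
def prep(n):
    t=np.load(n+'.npz'); B=(pts(t['d'],t,t['T'])-Tb[:3,3])@Tb[:3,:3]
    return t,B,np.hypot(B[...,1]+.17,B[...,2]-.028),np.arctan2(B[...,2]-.028,B[...,1]+.17)
t,B,r,a=prep('w1')
for u,v in((458,264),(466,283),(472,283),(476,294)): print('tick',u,v,B[v,u].round(4),r[v,u].round(4),a[v,u].round(4),t['p'][v,u])
print('columns across clip: v, u-mean rgb, r, ang, x')
for u in (464,470,478,488,494):
    print('u',u); 
    for v in range(274,292): print('  ',v,t['p'][v,u],r[v,u].round(3),a[v,u].round(3),B[v,u,0].round(3))
for n in('top0','side0','topA'):
    t,B,r,a=prep(n); m=(r>.293)&(r<.31)&(B[...,0]>.08)&(B[...,0]<.13)&(a>.1)&(a<.5)
    print(n,[(int(u),int(v),float(a[v,u].round(3)),float(B[v,u,0].round(3)),float(r[v,u].round(3))) for v,u in zip(*np.nonzero(m))])
E
```

```text
tick 458 264 [0.0957 0.0987 0.0508] 0.2697 0.0845 [99 91 86]
tick 466 283 [0.0955 0.088  0.0976] 0.2672 0.2635 [98 91 85]
tick 472 283 [0.0967 0.0962 0.0956] 0.2747 0.2488 [96 90 87]
tick 476 294 [0.0968 0.09   0.1182] 0.2752 0.3338 [101  94  92]
columns across clip: v, u-mean rgb, r, ang, x
u 464
   274 [93 85 82] 0.27 0.173 0.097
   275 [78 75 71] 0.267 0.22 0.092
   276 [72 69 69] 0.266 0.232 0.091
   277 [81 78 75] 0.266 0.24 0.091
   278 [104 104  99] 0.265 0.245 0.092
   279 [122 125 124] 0.265 0.251 0.092
   280 [125 124 120] 0.266 0.249 0.094
   281 [114 111 107] 0.266 0.241 0.096
   282 [101  95  91] 0.265 0.256 0.096
   283 [96 89 86] 0.265 0.262 0.096
   284 [109 103  97] 0.265 0.274 0.096
   285 [115 109 101] 0.264 0.283 0.096
   286 [111 106 100] 0.264 0.289 0.096
   287 [111 105  99] 0.264 0.292 0.097
   288 [106 102  97] 0.264 0.293 0.098
   289 [102  98  93] 0.264 0.295 0.099
   290 [94 87 86] 0.264 0.299 0.1
   291 [84 79 77] 0.264 0.299 0.101
u 470
   274 [89 85 79] 0.277 0.177 0.096
   275 [89 86 79] 0.276 0.186 0.096
   276 [78 75 70] 0.273 0.224 0.091
   277 [72 
[... 4150 characters left out ...]
5, 0.302), (268, 232, 0.182, 0.098, 0.296)]
topA [(285, 124, 0.248, 0.101, 0.302), (286, 124, 0.267, 0.101, 0.3), (287, 124, 0.241, 0.103, 0.297), (285, 125, 0.248, 0.099, 0.301), (286, 125, 0.241, 0.1, 0.299), (287, 125, 0.243, 0.101, 0.296), (288, 125, 0.238, 0.102, 0.293), (285, 126, 0.25, 0.096, 0.301), (286, 126, 0.243, 0.097, 0.298), (287, 126, 0.252, 0.097, 0.295), (284, 127, 0.226, 0.094, 0.302), (285, 127, 0.243, 0.094, 0.3), (286, 127, 0.257, 0.094, 0.297), (287, 127, 0.257, 0.094, 0.295), (284, 128, 0.243, 0.09, 0.302), (285, 128, 0.246, 0.091, 0.299), (286, 128, 0.251, 0.091, 0.297), (287, 128, 0.245, 0.092, 0.294), (286, 129, 0.228, 0.09, 0.295), (287, 129, 0.253, 0.089, 0.293)]
```

```bash
python3 - <<'E'
from h import *
Tb=np.load('Tb.npy')
t=np.load('w1.npz'); B=(pts(t['d'],t,t['T'])-Tb[:3,3])@Tb[:3,:3]
# intersect pixel rays with arc front plane x=.0945 -> angle by ray (less noisy than depth)
v,u=np.mgrid[:400,:640]; I=np.linalg.inv(Tb)
o=I[:3,:3]@t['T'][:3,3]+I[:3,3]; D=np.stack([(u-t['cx'])/t['fx'],(v-t['cy'])/t['fy'],np.ones_like(u)],-1)@t['T'][:3,:3].T@Tb[:3,:3]
X=.096; Q=o+D*((X-o[0])/D[...,0])[...,None]
r=np.hypot(Q[...,1]+.17,Q[...,2]-.028); a=np.degrees(np.arctan2(Q[...,2]-.028,Q[...,1]+.17)); g=t['p'].mean(2)
for lo,hi in((.264,.270),(.270,.276)):
    print(lo,[(float(x),round(float(g[k].mean()))) for x in np.arange(1,24,.5) if (k:=(r>lo)&(r<hi)&(abs(a-x)<.3)&(u<520)&(v>240)).sum()>0])
# depth on board surface at w1 (flat): expect z .036 ; base top .018
for n in('w1','top0','side0'):
    t=np.load(n+'.npz');B=(pts(t['d'],t,t['T'])-Tb[:3,3])@Tb[:3,:3]
    m=(abs(B[...,0])<.06)&(B[...,1]>.03)&(B[...,1]<.12)&(B[...,2]<.06); print(n,'board z',np.median(B[m][:,2]).round(4),'slope',np.polyfit(B[m][:,1],B[m][:,2],1)[0].round(4))
E
```

```text
0.264 [(1.0, 117), (1.5, 122), (2.0, 120), (2.5, 122), (3.0, 121), (3.5, 116), (4.0, 108), (4.5, 97), (5.0, 97), (5.5, 103), (6.0, 115), (6.5, 118), (7.0, 117), (7.5, 115), (8.0, 116), (8.5, 114), (9.0, 106), (9.5, 96), (10.0, 88), (10.5, 84), (11.0, 75), (11.5, 70), (12.0, 77), (12.5, 100), (13.0, 122), (13.5, 120), (14.0, 109), (14.5, 95), (15.0, 91), (15.5, 106), (16.0, 113), (16.5, 115), (17.0, 116), (17.5, 117), (18.0, 114), (18.5, 112), (19.0, 102), (19.5, 88), (20.0, 86), (20.5, 97), (21.0, 98), (21.5, 86), (22.0, 77), (22.5, 69), (23.0, 57), (23.5, 50)]
0.27 [(1.0, 121), (1.5, 123), (2.0, 122), (2.5, 122), (3.0, 122), (3.5, 119), (4.0, 109), (4.5, 95), (5.0, 102), (5.5, 108), (6.0, 117), (6.5, 119), (7.0, 118), (7.5, 116), (8.0, 114), (8.5, 114), (9.0, 106), (9.5, 90), (10.0, 82), (10.5, 80), (11.0, 73), (11.5, 71), (12.0, 84), (12.5, 110), (13.0, 122), (13.5, 120), (14.0, 106), (14.5, 91), (15.0, 94), (15.5, 108), (16.0, 113), (16.5, 115), (17.0, 117), (17.5, 118), (18.0, 115), (18.5, 113), (19.0, 105), (19.5, 89), (20.0, 93), (20.5, 109), (21.0, 114), (21.5, 116), (22.0, 115), (22.5, 113), (23.0, 106), (23.5, 81)]
w1 board z 0.0363 slope 0.0011
top0 board z 0.0368 slope -0.0003
side0 board z 0.0365 slope 0.0015
```

Emit:
play_rows:
  steps:
    - {"claw":255,"dp":[0,0,-0.00112],"angular":[-0.172,0,0]}
    - {"claw":255,"dp":[0,0,-0.00224],"angular":[-0.344,0,0]}
    - {"claw":255,"dp":[0,0,-0.00261],"angular":[-0.401,0,0]}
    - {"claw":255,"dp":[0,0,-0.00261],"angular":[-0.401,0,0]}
    - {"claw":255,"dp":[0,0,-0.00224],"angular":[-0.344,0,0]}
    - {"claw":255,"dp":[0,0,-0.00149],"angular":[-0.229,0,0]}
    - {"claw":255,"dp":[0,0,-0.00075],"angular":[-0.115,0,0]}
    - {"claw":255,"dp":[0,0,-0.00037],"angular":[-0.057,0,0]}

```text
clock: 18.45
tcp_pos: [0.6063, 0.2046, 0.1167]
orientation: [0.015, 0.129, 0.985, 0.115]
wrist_force: [0.9, -6.2, -5.3]
finger_gap: 0.0099
```

Emit:
play_rows:
  steps:
    - {"claw":255,"dp":[0,0,0],"angular":[0,0,0]}
    - {"claw":255,"dp":[0,0,0],"angular":[0,0,0]}
    - {"claw":255,"dp":[0,0,0],"angular":[0,0,0]}
    - {"claw":255,"dp":[0,0,0],"angular":[0,0,0]}
    - {"claw":255,"dp":[0,0,0],"angular":[0,0,0]}
    - {"claw":255,"dp":[0,0,0],"angular":[0,0,0]}
    - {"claw":255,"dp":[0,0,0],"angular":[0,0,0]}
    - {"claw":255,"dp":[0,0,0],"angular":[0,0,0]}

```text
clock: 19.12
tcp_pos: [0.6063, 0.2047, 0.1166]
orientation: [0.015, 0.129, 0.985, 0.115]
wrist_force: [0.6, -4.8, -4.9]
finger_gap: 0.0102
```

```bash
python3 ang.py B; python3 - <<'E'
from h import *
Tb=np.load('Tb.npy')
for n in('topA','topB','sideB'):
    t=np.load(n+'.npz');B=(pts(t['d'],t,t['T'])-Tb[:3,3])@Tb[:3,:3]
    r=np.hypot(B[...,1]+.17,B[...,2]-.028); a=np.arctan2(B[...,2]-.028,B[...,1]+.17)
    # pointer strip: just outside the board edge
    for x0,x1 in((.079,.084),(.084,.089),(.091,.101)):
        print(n,x0,[(round(float(lo),3),int(k.sum()),float(np.median(a[k]).round(3)),float(np.median(B[k][:,2]).round(4))) for lo in np.arange(.21,.31,.01) if (k:=(B[...,0]>x0)&(B[...,0]<x1)&(r>lo)&(r<lo+.01)&(a>.12)&(a<.275)).sum()>0])
    m=(B[...,2]>.1)&(B[...,2]<.2)&(abs(B[...,0]+.029)<.05)&(abs(B[...,1]+.1)<.07)
    print(n,'can pts',m.sum(),B[m].max(0) if m.any() else '',np.median(B[m],0) if m.any() else '')
p=np.load('topB.npz')['p']; save('topBig.png',cv2.resize(p[100:300,230:430],(600,600),interpolation=cv2.INTER_CUBIC))
E
```

```text
tcp [0.60629988 0.20467304 0.11658908] F [ 0.6 -4.8 -4.9] tool tilt 0.2326 grasp base [0.0006 0.1909 0.1273] R 0.3743 ang 0.2363
top board slope ang 0.2348 z at 260 1468
side board slope ang 0.2326 z at 260 480
topA 0.079 [(0.22, 3, 0.217, 0.0768), (0.23, 6, 0.215, 0.078), (0.26, 1, 0.215, 0.084), (0.29, 1, 0.205, 0.0876)]
topA 0.084 [(0.22, 5, 0.22, 0.0774), (0.23, 5, 0.219, 0.079)]
topA 0.091 [(0.22, 4, 0.212, 0.0758), (0.23, 8, 0.206, 0.0762), (0.24, 5, 0.206, 0.0781), (0.25, 5, 0.207, 0.0798), (0.26, 6, 0.248, 0.0934), (0.27, 8, 0.244, 0.0951), (0.28, 6, 0.249, 0.0978), (0.29, 12, 0.248, 0.1001), (0.3, 3, 0.248, 0.1019)]
topA can pts 475 [ 0.01062612 -0.06014091  0.18152204] [-0.02839404 -0.11507066  0.14522718]
topB 0.079 [(0.21, 1, 0.25, 0.08), (0.22, 4, 0.257, 0.0863), (0.23, 4, 0.248, 0.0857), (0.24, 1, 0.26, 0.0923), (0.27, 1, 0.245, 0.0955)]
topB 0.084 [(0.22, 5, 0.252, 0.084), (0.23, 7, 0.253, 0.0865)]
topB 0.091 [(0.22, 4, 0.251, 0.0844), (0.23, 5, 0.237, 0.0837), (0.24, 5, 0.242, 0.0865), (0.25, 6, 0.242, 0.0891), (0.26, 6, 0.248, 0.0931), (0.27, 8, 0.246, 0.0952), (0.28, 6, 0.247, 0.0982), (0.29, 11, 0.249, 0.1004), (0.3, 4, 0.25, 0.1025)]
topB can pts 549 [ 0.01096148 -0.06157342  0.18516158] [-0.02898378 -0.11684751  0.1449035 ]
sideB 0.079 [(0.27, 2, 0.253, 0.0964), (0.28, 2, 0.26, 0.1018), (0.29, 1, 0.248, 0.0998), (0.3, 4, 0.257, 0.1053)]
sideB 0.084 []
sideB 0.091 [(0.25, 1, 0.236, 0.087), (0.26, 10, 0.235, 0.0898), (0.27, 9, 0.237, 0.0929), (0.28, 16, 0.197, 0.0841), (0.29, 19, 0.239, 0.0984), (0.3, 5, 0.234, 0.0985)]
sideB can pts 691 [ 0.01278055 -0.05810368  0.18251636] [-0.02902923 -0.0844093   0.14542884]
```

View pics/topBig.png

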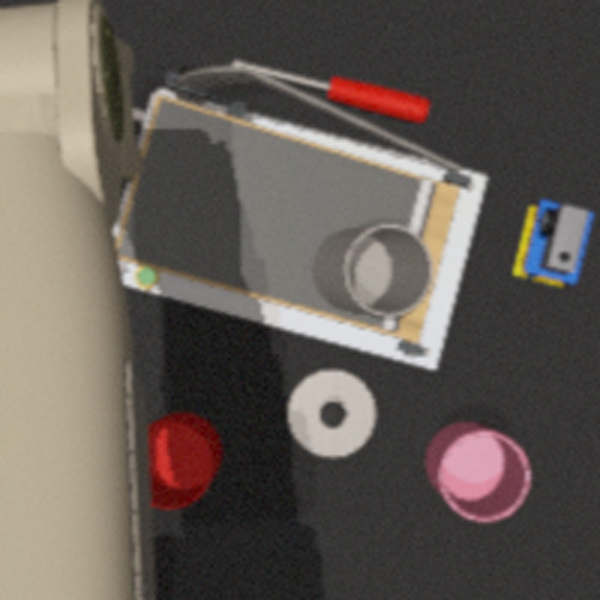

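The top view shows the open canister standing at the stop strip (388,270), the lid flat on the bench (332,413), and the pointer in line with the index. The index face still reads 0.248 rad, so it has not moved. The board reads 0.233–0.236 rad against an index centre of about 0.234. Handing in.

```bash
python3 -c "
from workcell import env
print(env.get_state()['qvel'].round(4)); print(env.hand_in())"
```

```text
[-0.001   0.0016  0.0014  0.0008 -0.0001  0.001 ]
the job is handed in; nothing more can be done
None
```

I lifted the lid off by its knob and set it flat on the bench, right way up, then let go. I then gripped the pull bar, raised the board smoothly and handed in at about 19 s while holding it still at the index.

**Last checks:**
- **Lid:** its flange top measured 13 mm above the bench with no slope, right after I let go. It was still in place in the final top view.
- **Canister:** it is open and standing against the stop strip.
- **Index:** it has not moved; its upper face read 0.248 rad before and after the lift. From that I put its centre at about 0.234 rad.
- **Board angle:** the arm position gave 0.236 rad, the tool tilt 0.233, and the depth slopes 0.235 (top) and 0.233 (side). These agree with the index to about 0.003 rad.

**Not checked or less certain:**
- The gripper hid the pointer in the side view, so I judged level from the top-view depth and the angles above.
- The index centre assumes the clip's 10 mm width lies along the arc, which the wrist view supported.
- While holding, the wrist showed about 5 N of sideways force, probably because my hinge position was about 2 mm off.

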